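# Walk the tube block round and home against the reader's fence

## Robot

A 7-joint arm with a two-finger parallel gripper is mounted at the origin on the work surface. World frame = base frame: x ahead of the robot, y to its left, z up, the work surface at z = 0. Lengths are in m, angles in rad, forces in N, time in s.
With the tool pointing down it reaches from about 0.425 to 0.875 m from the base axis. Payload 4.7 kg.
Tool frame: the origin (TCP) lies on the centre line of the jaws, within the pads' length; the fingertips stand 17 mm ahead of it and the grasp point (between the pads) lies 2 mm behind it; z points along the fingers, y is the line along which they close (so a half turn about z gives the same grasp; the last joint's range is limited). The gripper opens to 85 mm and grips with 20 to 120 N. Pads are 22 mm wide; open, the fingers measure 114 mm over their backs; the gripper's body (76 mm by 85 mm) begins 54 mm behind the grasp point. The pads swing forward as they close: fully open they stand 13 mm farther back than shut.
Start: joints at [1.27, 0.321, -0.07, 1.45, 0.023, 1.371, -0.057], TCP at [0.201, -0.618, 0.248] pointing down, gripper open.
Joint ranges: [-2.86, 2.86], [-0.3, 2.09], [-1.38, 1.24], [0.06, 2.45], [-1.56, 4.7], [0.09, 2.05], [-2.69, 2.69]. Speed limits (rad/s): [2.57, 2.57, 3.14, 3.14, 3.14, 3.14, 3.14].

## Interface

Orientations are given as a rotation vector (axis times angle).
In Python, from rig import status, imaging, ctrl gives the robot as it stands.
- The arm moves only by the tool jog_arm, never from a script. Its argument "series" is a list of rows, each a list of 7 numbers: the gripper command: -1 is fully open, 1 is shut, values between are in proportion, then the shift along the tool's x, y, z each as a share of 0.025 m, from -1 to 1, then the turn, a rotation vector about the tool's x, y, z each as a share of 0.08 rad, from -1 to 1. A call has 1 to 12 rows; each row shifts and turns the commanded pose from where the row before left it, along the tool's axes as they then stand; what a row does not reach is not made up. A row lasts 1/12 s, in which the tool goes at most 41.7 mm and 7.16 degrees, less where a joint would pass 70% of its speed; a pose out of reach is approached as far as the arm can. A call with a number of a shift or a turn outside -1 to 1 is refused whole. A call with a gripper value outside its range is refused whole. The fingers move at their own pace and stop on an object; "squeeze" is the grip in N (left out, the last holds). Time passes only in rows, so rows that do not move let the fingers close. It gives the time, the measured TCP pose, the force, the opening and the grip force at its end, in the units of the state.
- status.state(): the state, without advancing time (a new reading comes with each control period).
- imaging.camera(name): name is "side" or "top"; returns a dict with "frame" (420x560x3 uint8, red, green, blue), "fx", "fy", "cx", "cy" (pixels), "camera_from_world" (4x4, takes a point from world to camera coordinates). Camera axes: x right, y up, looking along -z (the intrinsics and any distortion apply to the point x, -y, -z); pixel columns grow to the right and rows downward; lengths in m; the calibration is good to about 2 mm. A picture is of the moment at which its call begins. There is no depth.
- ctrl.hand_in(): hands the job in; it is judged then, once.
The state is a dict: "t": time; "joints": joint angles; "qvel": joint speeds; "joint_efforts": joint torques, N m; "tcp_pos": TCP position; "tcp_rot": TCP orientation; "ft_force": force on the tool from outside, world axes, zero at the start; "torque": the same for the moment, N m; "gripper_width": finger opening in m; "gripper_force": force on a finger pad.
Only numpy, scipy, OpenCV 4.12 (cv2) and the standard library are available. Lean on these libraries where they do the work, as an engineer would, in place of code of your own. Each camera call takes 0.05 s, during which the arm holds its last target. There are 200 camera calls.

## Task

The heavy aluminium tube block stands askew on the bench in front of the label reader. Without gripping or lifting it, walk it round by pushing at alternate corners, keeping it clear of the steel fence, until one of its two long sides (blue band, either will do) squarely faces the fence; then push it home so that this side lies flat against the fence, no part of the block past the fence's ends. Leave the bottles and the jar undisturbed and finish with the hand clear of everything.

Things in the scene. Friction and masses are not known exactly. Their poses are not given: they have to be found in the camera images.
- block: loose solid aluminium tube block, a box 90 mm (its x) by 120 mm (its y) by 45 mm high (its z, up), about 0.7 to 0.95 kg, with rows of dark wells in the flat top and a blue band along each of its two long sides (the faces at its x = +45 mm and x = -45 mm; the block is the same either way round). Origin: centre of its underside. It slides on the bench with a push of about 3 to 10 N
- fence: fixed steel stop rail, 240 mm long (along its y, from y = -120 to +120 mm) and 35 mm high, 12 mm thick, with a grey label reader (170 mm wide, 100 mm deep, 60 mm high) standing behind it from its x = 75 mm on. Origin: middle of the rail's working face, at bench height. The working face is the plane x = 0 and looks to its -x, where the block stands; z up
- juice: loose orange juice bottle with white cap, 56 mm diameter, 160 mm high, standing; origin: centre of its underside; not to be disturbed
- jar: loose squat amber jar with red lid, 66 mm diameter, 85 mm high, standing; origin: centre of its underside; not to be disturbed
- reagent: loose amber reagent bottle with black cap, 68 mm diameter, 140 mm high, standing; origin: centre of its underside; not to be disturbed
Things that resemble listed ones, but are neither listed nor needed, are in the scene too. Leave any purple or yellow look-alike of the block alone.

How it is judged:
By the outcome, as a careful person would: the job done as asked, in the order asked, and still so for the second after the job is handed in, with the robot touching nothing.
It also fails if it takes over 72 s, if anything falls off the work surface, if the arm or the gripper's body presses on something with over 40 N, if the wrist force passes 120 N, or if a joint passes its speed limit or range.

## Working session

There is one attempt and no reset: what is moved stays moved. The work goes in short steps, Python scripts to look and compute and a tool call to move; the robot and the scene stay as the last step left them, time stands still between calls to the robot, and variables do not carry over. Pictures are saved under pics/ and viewed, at most 11 in all, crops included, and the job is handed in when it is done.

Besides the shell and the picture viewer there is one more tool, called after "Request:" as name(argument=value, ...), one argument or row to a line, values as JSON. jog_arm: Moves the arm, as the interface text tells. Shift numbers are shares of 0.025 m and turn numbers shares of 0.08 rad, none past 1 either way. Its arguments: {"type":"object","properties":{"series":{"type":"array"},"squeeze":{"type":"number"}},"required":["series"]}

```bash
mkdir -p pics; ls
python3 - <<'E'
from rig import status, imaging
import cv2,numpy as np
for n in("top","side"):
    c=imaging.camera(n); cv2.imwrite(f"pics/{n}0.png",c["frame"][:,:,::-1]); 
    print(n,c["fx"],c["fy"],c["cx"],c["cy"],[k for k in c],np.round(c["camera_from_world"],4).tolist())
s=status.state();print(s)
E
```

```text
pics
top 385.77651429782185 385.77651429782185 275.3620853711235 209.75303176202186 ['frame', 'fx', 'fy', 'cx', 'cy', 'camera_from_world'] [[-0.0197, -0.9997, -0.0136, 0.0535], [0.9905, -0.0214, 0.1357, -0.5734], [-0.1359, -0.0108, 0.9907, -0.7195], [0.0, 0.0, 0.0, 1.0]]
side 507.97066854786226 507.97066854786226 271.7151055000792 205.71474701774483 ['frame', 'fx', 'fy', 'cx', 'cy', 'camera_from_world'] [[0.9525, -0.3043, -0.0052, -0.52], [0.2416, 0.7454, 0.6213, -0.1835], [-0.1852, -0.5931, 0.7836, -1.0702], [0.0, 0.0, 0.0, 1.0]]
{'t': 0.1, 'joints': array([ 1.27010708,  0.32175182, -0.07006352,  1.45161283,  0.02259659,
        1.37082354, -0.05687513]), 'qvel': array([-5.26174276e-04,  3.26207762e-05, -7.98051369e-04, -2.46271478e-03,
       -9.54699894e-05, -3.18030857e-05, -1.27312583e-03]), 'joint_efforts': array([ 3.58662401e-04, -4.94877398e+01, -3.84003986e-01, -3.15211344e+01,
        1.27099949e-02,  7.47467566e-03,  1.10638334e-05]), 'tcp_pos': array([ 0.2010434 , -0.61761579,  0.24730075]), 'tcp_rot': array([-3.10100493e+00, -4.92205118e-01,  6.01301399e-04]), 'ft_force': array([0.33010267, 0.10859988, 0.86159051]), 'torque': array([-0.05220795,  0.03233878,  0.04850485]), 'gripper_force': 0.0, 'gripper_width': 0.08564747972149667}
```

View pics/top0.png

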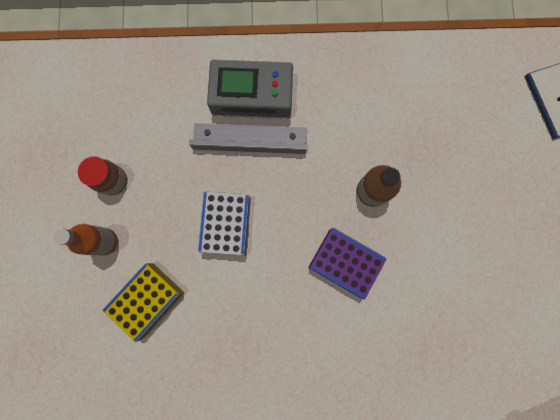

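View pics/side0.png

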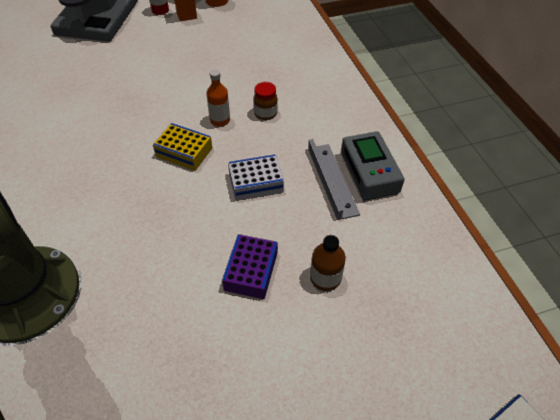

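The top view shows four things resembling the block: white/aluminium at (225,224), yellow at (143,302), purple at (347,264), and a white slab at the right edge (545,100). The one at (225,224) fits the description: a bare aluminium top with blue bands, standing in front of the fence at (249,138). Next I'll enlarge it and measure.

```bash
cat > h.py <<'E'
import numpy as np,cv2
from rig import status, imaging
def ray(c,uv,z):
    T=c["camera_from_world"];R,t=T[:3,:3],T[:3,3];uv=np.atleast_2d(uv).astype(float)
    d=np.c_[(uv[:,0]-c["cx"])/c["fx"],-(uv[:,1]-c["cy"])/c["fy"],-np.ones(len(uv))]@R
    o=-R.T@t
    return (o+d*((z-o[2])/d[:,2])[:,None])[:,:2]
def proj(c,P):
    T=c["camera_from_world"];p=np.atleast_2d(P)@T[:3,:3].T+T[:3,3]
    return np.c_[c["cx"]+c["fx"]*p[:,0]/-p[:,2],c["cy"]-c["fy"]*p[:,1]/-p[:,2]]
E
python3 - <<'E'
from h import *
c=imaging.camera("top");f=c["frame"]
cv2.imwrite("pics/crop0.png",cv2.resize(f[100:280,170:410],None,fx=3.3,fy=3.3,interpolation=cv2.INTER_CUBIC)[:594,:,::-1])
s=imaging.camera("side")
cv2.imwrite("pics/crop1.png",cv2.resize(s["frame"][60:300,140:420],None,fx=2.5,fy=2.5,interpolation=cv2.INTER_CUBIC)[:,:,::-1])
E
```

```text
(no output)
```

View pics/crop0.png

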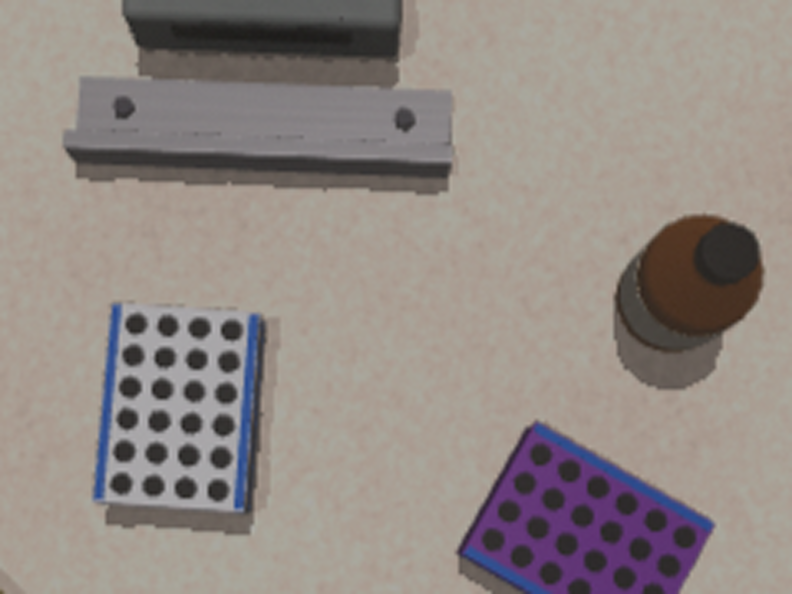

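View pics/crop1.png

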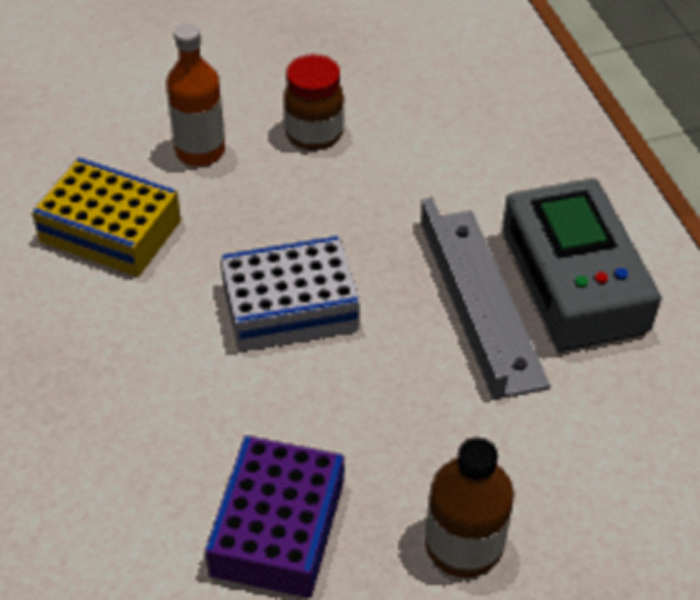

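The crops show the white-topped block with blue bands on its left and right edges: crop corners (112,303), (262,315), (244,511) and (95,500). The fence's upper front edge runs from (66,148) to (452,160). The purple and yellow blocks are the decoys.

```bash
cat >> h.py <<'E'
from scipy.optimize import least_squares
def seg(c,win=None):
    hsv=cv2.cvtColor(c["frame"],cv2.COLOR_RGB2HSV).astype(int)
    return hsv
def corners(p):
    x,y,a=p;R=np.array([[np.cos(a),-np.sin(a)],[np.sin(a),np.cos(a)]])
    return (np.array([[45,60],[45,-60],[-45,-60],[-45,60]])/1e3)@R.T+[x,y]
E
python3 - <<'E'
from h import *
c=imaging.camera("top");s=imaging.camera("side")
k=lambda P:np.array(P)/3.3+[170,100]; q=lambda P:np.array(P)/2.5+[140,60]
B=ray(c,k([[112,303],[262,315],[244,511],[95,500]]),.045);print("block",B.round(4).tolist(),np.linalg.norm(np.diff(B,axis=0),axis=1), B.mean(0))
B=ray(s,q([[222,256],[340,237],[357,301],[238,322]]),.045);print("block side",B.round(4).tolist(),B.mean(0))
F=ray(c,k([[66,148],[452,160]]),.035);print("fence",F.round(4).tolist(),np.linalg.norm(F[1]-F[0]))
F=ray(s,q([[422,204],[496,378]]),.035);print("fence s",F.round(4).tolist(),np.linalg.norm(F[1]-F[0]))
# caps / bases
for n,uv,z in(("jar",(94.,171),.085),("juice",(66,237),.16),("reag",(390,177),.14)):print(n,ray(c,uv,z))
for n,uv,z in(("jar",(313,72),.085),("juice",(187,33),.16),("reag",(478,455),.14)):print(n,"s",ray(s,q(uv),z))
for n,uv in(("purple",(347,264)),("yellow",(143,302))):print(n,ray(c,uv,.045))
hsv=seg(c);print([hsv[int(v),int(u)].tolist() for u,v in [(213,194),(240,203),(246,220),(202,235),(230,260),(185,220),(225,205),(222,240)]])
E
```

```text
block [[0.6123, 0.1816], [0.6031, 0.0921], [0.4874, 0.1038], [0.4955, 0.191]] [0.09002696 0.1162943  0.08752346] [0.54956685 0.14212206]
block side [[0.4967, 0.1895], [0.6142, 0.1783], [0.6035, 0.0934], [0.4895, 0.103]] [0.55099587 0.1410596 ]
fence [[0.7118, 0.2125], [0.6986, -0.0246]] 0.2374875522787362
fence s [[0.7113, 0.2061], [0.6973, -0.0257]] 0.23220860311026184
jar [[0.64927545 0.38178079]]
juice [[0.51996668 0.38628353]]
reag [[ 0.61310164 -0.15733392]]
jar s [[0.65009221 0.38159254]]
juice s [[0.52142743 0.3890534 ]]
reag s [[ 0.61462295 -0.16337332]]
purple [[ 0.46606204 -0.09318623]]
yellow [[0.40222721 0.29649802]]
[[160, 5, 169], [150, 4, 121], [110, 85, 141], [111, 98, 151], [12, 36, 105], [14, 36, 168], [165, 3, 169], [150, 3, 168]]
```

Block centre is about (0.550, 0.141), with its long axis about 5° off world x. The fence face is centred near (0.705, 0.093) with yaw about -3.2°. The block therefore needs a turn of about 88° clockwise. I'll align the tool with the fence frame, so that tool x points at the fence and tool y is -Y along it, then shut the fingers and travel high.

Request:
jog_arm(
  series=[
    [1,0,0,0,0,0,0.93],
    [1,0,0,0,0,0,0.93],
    [1,0,0,0,0,0,0.93],
    [1,0,0,0,0,0,0.93],
    [1,0,0,0,0,0,0.93],
    [1,0.8,-1,0,0,0,0],
    [1,0.8,-1,0,0,0,0],
    [1,0.8,-1,0,0,0,0],
    [1,0.8,-1,0,0,0,0],
    [1,0.8,-1,0,0,0,0],
    [1,0.8,-1,0,0,0,0],
    [1,0.8,-1,0,0,0,0],
  ],
)

```text
t: 1.3
tcp_pos: [0.3518, -0.4501, 0.2484]
tcp_rot: [3.14, -0.09, 0.0]
ft_force: [0.8, 0.1, -0.6]
gripper_width: -0.0002
gripper_force: 0.0
```

Request:
jog_arm(
  series=[
    [1,0.5,-1,0,0,0,0],
    [1,0.5,-1,0,0,0,0],
    [1,0.5,-1,0,0,0,0],
    [1,0.5,-1,0,0,0,0],
    [1,0.5,-1,0,0,0,0],
    [1,0.5,-1,0,0,0,0],
    [1,0.5,-1,0,0,0,0],
    [1,0.5,-1,0,0,0,0],
    [1,0.5,-1,0,0,0,0],
    [1,0.5,-1,0,0,0,0],
    [1,0.5,-1,0,0,0,0],
    [1,0.5,-1,0,0,0,0],
  ],
)

```text
t: 2.3
tcp_pos: [0.5184, -0.1592, 0.2485]
tcp_rot: [3.14, -0.09, 0.0]
ft_force: [0.4, -0.5, 0.1]
gripper_width: -0.0002
gripper_force: 0.0
```

Request:
jog_arm(
  series=[
    [1,0.22,-1,0,0,0,0],
    [1,0.22,-1,0,0,0,0],
    [1,0.22,-1,0,0,0,0],
    [1,0.22,-1,0,0,0,0],
    [1,0.22,-1,0,0,0,0],
    [1,0.22,-1,0,0,0,0],
    [1,0.22,-1,0,0,0,0],
    [1,0.22,-1,0,0,0,0],
    [1,0.22,-1,0,0,0,0],
    [1,0.22,-1,0,0,0,0],
    [1,0.22,-1,0,0,0,0],
    [1,0.22,-1,0,0,0,0],
  ],
)

```text
t: 3.3
tcp_pos: [0.6012, 0.1364, 0.2483]
tcp_rot: [3.14, -0.09, 0.0]
ft_force: [-0.2, 0.6, -0.4]
gripper_width: 0.0002
gripper_force: 0.0
```

```bash
cat >> h.py <<'E'
from scipy.spatial.transform import Rotation as Ro
N=np.array([.99844,-.0557]);T_=np.array([.0557,.99844]);F0=np.array([.705,.093])
def fr(w): d=np.atleast_2d(w)-F0; return np.c_[d@N,d@T_]
def st():
    s=status.state();R=Ro.from_rotvec(s["tcp_rot"]).as_matrix()
    print("t",round(s["t"],2),"tcpF",fr(s["tcp_pos"][:2]).round(4)[0],"z",round(s["tcp_pos"][2],4),"yaw tool x",np.degrees(np.arctan2(R[1,0],R[0,0])).round(2),"zdir",R[:,2].round(3),"F",s["ft_force"].round(1),"j",s["joints"].round(2),"w",round(s["gripper_width"],3))
E
python3 -c "
from h import *
st()"
```

```text
t 3.3 tcpF [-0.1061  0.0375] z 0.2483 yaw tool x -3.29 zdir [ 0. -0. -1.] F [-0.2  0.6 -0.4] j [ 0.24  0.31 -0.62  1.52  0.18  1.37 -2.03] w 0.0
```

Request:
jog_arm(
  series=[
    [1,0,-0.8,0,0,0,0],
    [1,0,-0.8,0,0,0,0],
    [1,0,-0.8,0,0,0,0],
    [1,0,-0.8,0.8,0,0,0],
    [1,0,0,1,0,0,0],
    [1,0,0,1,0,0,0],
    [1,0,0,1,0,0,0],
    [1,0,0,1,0,0,0],
    [1,0,0,1,0,0,0],
    [1,0,0,1,0,0,0],
    [1,0,0,1,0,0,0],
    [1,0,0,1,0,0,0],
  ],
)

```text
t: 4.3
tcp_pos: [0.6055, 0.2149, 0.0271]
tcp_rot: [3.14, -0.09, 0.0]
ft_force: [-0.2, -0.2, 0.7]
gripper_width: -0.0001
gripper_force: 0.0
```

Request:
jog_arm(
  series=[
    [1,0,0,0,0,0,0],
    [1,0,0.2,0,0,0,0],
    [1,0,0.2,0,0,0,0],
    [1,0,0.2,0,0,0,0],
    [1,0,0.2,0,0,0,0],
    [1,0,0.2,0,0,0,0],
  ],
)

```text
t: 4.8
tcp_pos: [0.6061, 0.1914, 0.0305]
tcp_rot: [-3.137, 0.09, -0.008]
ft_force: [3.1, 4.9, 1.0]
gripper_width: 0.0001
gripper_force: 2.5
```

Request:
jog_arm(
  series=[
    [1,0,0.2,0,0,0,0],
    [1,0,0.2,0,0,0,0],
    [1,0,0.2,0,0,0,0],
    [1,0,0.2,0,0,0,0],
    [1,0,0.2,0,0,0,0],
    [1,0,0.2,0,0,0,0],
    [1,0,0.2,0,0,0,0],
    [1,0,0,0,0,0,0],
  ],
)

```text
t: 5.47
tcp_pos: [0.604, 0.1554, 0.0303]
tcp_rot: [-3.138, 0.091, -0.007]
ft_force: [2.3, 2.4, 1.7]
gripper_width: -0.0001
gripper_force: 1.5
```

```bash
cat >> h.py <<'E'
def mask(c):
    h=seg(c);S,V,H=h[...,1],h[...,2],h[...,0]
    m=((S<22)&(V>140))|((H>95)&(H<125)&(S>60)&(V>95))
    uu,vv=np.meshgrid(np.arange(560),np.arange(420))
    w=fr(ray(c,np.c_[uu.ravel(),vv.ravel()],.045)).reshape(420,560,2)
    return m&(w[...,0]>-.26)&(w[...,0]<0.0)&(w[...,1]>-.1)&(w[...,1]<.15),w
def pose(c=None,guess=None,save=None):
    # fit the 90x120 top rectangle: maximise mask inside minus outside
    c=c or imaging.camera("top");m,w=mask(c);m=cv2.morphologyEx(m.astype(np.uint8),cv2.MORPH_CLOSE,np.ones((7,7)))
    n,l,stt,_=cv2.connectedComponentsWithStats(m);i=1+np.argmax(stt[1:,4]);m=l==i
    P=w[m].astype(np.float32)
    (cx,cy),(a,b),ang=cv2.minAreaRect(P*1000)
    if a>b:ang+=90  # width axis -> make ang direction of short side
    ang=(ang+90)%180-90
    print("block F mm",round(cx,1),round(cy,1),"size",round(a,1),round(b,1),"x-axis angle deg",round(ang,1))
    if save: cv2.imwrite(save,c["frame"][:,:,::-1])
    return c
E
python3 -c "
from h import *
st();pose(save='pics/a1.png')"
```

```text
t 5.47 tcpF [-0.1043  0.0567] z 0.0303 yaw tool x -3.33 zdir [ 0.005  0.002 -1.   ] F [2.3 2.4 1.7] j [ 0.17  0.52 -0.58  1.72  0.33  0.99 -2.16] w -0.0
block F mm -130.4 -29.7 size 48.7 23.3 x-axis angle deg -56.1
```

View pics/a1.png

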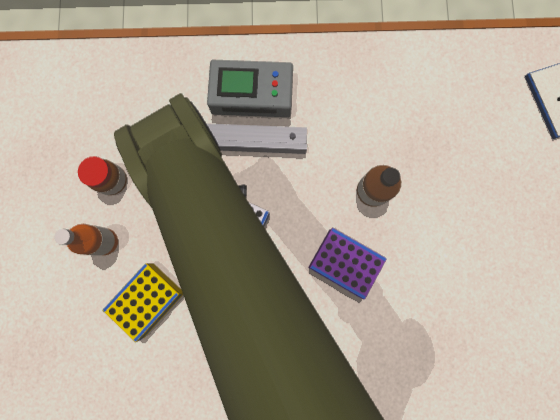

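The arm hides the block in the top view, where only a corner shows at (258,212). I'll use the side camera instead.

```bash
python3 -c "
from h import *
c=imaging.camera('side');cv2.imwrite('pics/s1.png',cv2.resize(c['frame'][60:300,120:400],None,fx=2.5,fy=2.5,interpolation=cv2.INTER_CUBIC)[:,:,::-1])
np.save('s1.npy',c['frame'])"
```

```text
(no output)
```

View pics/s1.png

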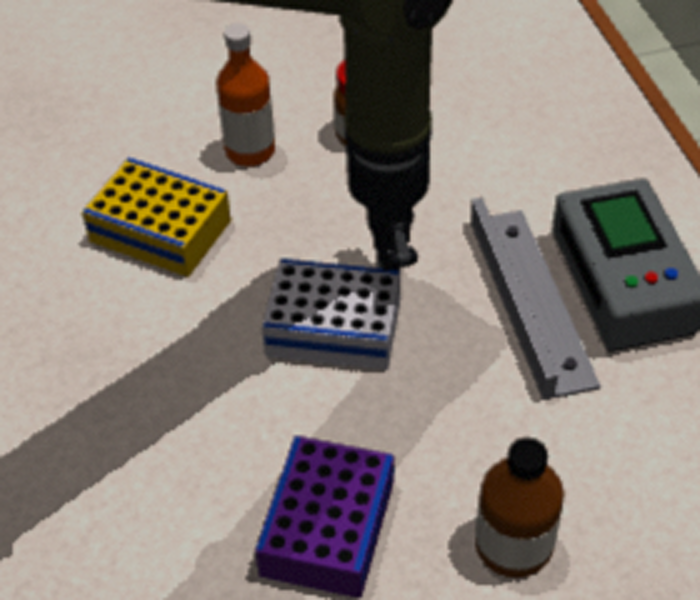

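The side view is clear: the block at crop (330,310) has turned clockwise with the fingers at its far left corner. I'll build a box-silhouette fit for this camera.

```bash
cat >> h.py <<'E'
from scipy.optimize import minimize
def unF(p): return F0+np.outer(p[...,0],N)+np.outer(p[...,1],T_)
def box(c,p):
    q=unF(corners([p[0]/1e3,p[1]/1e3,np.radians(p[2])]))
    return proj(c,np.r_[np.c_[q,np.zeros(4)],np.c_[q,np.full(4,.045)]])
def fit(p0,cam="side",save=None):
    """p0=[X mm,Y mm,deg of block x axis] in the fence frame"""
    c=imaging.camera(cam);h=cv2.cvtColor(c["frame"],cv2.COLOR_RGB2HSV).astype(int);H,S,V=h[...,0],h[...,1],h[...,2]
    m=(((S<22)&(V>55))|((H>95)&(H<130)&(S>50)&(V>40))).astype(np.uint8)
    m=cv2.morphologyEx(m,cv2.MORPH_CLOSE,np.ones((5,5)))
    h0=cv2.convexHull(box(c,p0).astype(np.float32))
    roi=np.zeros_like(m);cv2.fillConvexPoly(roi,h0.astype(np.int32),1);roi=cv2.dilate(roi,np.ones((41,41)))
    f=proj(c,[[*unF(np.array([[0.,y]]))[0],z] for y in(-.12,.12) for z in (0,.035)]+[[*unF(np.array([[.08,y]]))[0],.035] for y in (-.12,.12)])
    cv2.fillConvexPoly(roi,cv2.dilate(np.zeros((1,1),np.uint8),None) is not None and cv2.convexHull(f.astype(np.float32)).astype(np.int32),0)
    m&=roi
    n,l,s,_=cv2.connectedComponentsWithStats(m);m=(l==1+np.argmax(s[1:,4])).astype(np.float32)
    def cost(p):
        z=np.zeros(m.shape,np.uint8);cv2.fillConvexPoly(z,np.round(cv2.convexHull(box(c,p).astype(np.float32))*16).astype(np.int32),255,cv2.LINE_AA,4)
        z=z/255.;return np.abs(z-m).sum()/m.sum()
    best=min((minimize(cost,np.array(p0)+[0,0,d],method="Nelder-Mead",options=dict(initial_simplex=np.array(p0)+[0,0,d]+np.array([[0,0,0],[20,0,0],[0,20,0],[0,0,12]]))) for d in(-15,0,15)),key=lambda r:r.fun)
    p=best.x
    print(cam,"blockF",p.round(1),"cost",round(best.fun,3),"corners",(1e3*corners([p[0]/1e3,p[1]/1e3,np.radians(p[2])])).round().tolist())
    if save:
        g=c["frame"][:,:,::-1].copy();b=box(c,p);cv2.polylines(g,[np.round(b[4:]).astype(int)],1,(0,255,0));cv2.polylines(g,[np.round(b[:4]).astype(int)],1,(0,0,255))
        cv2.imwrite(save,cv2.resize(np.hstack([g[60:300,120:400]]),None,fx=2.5,fy=2.5))
    return p
E
sed -i 's/cv2.fillConvexPoly(roi,cv2.dilate.*$/cv2.fillConvexPoly(roi,cv2.convexHull(f.astype(np.float32)).astype(np.int32),0)/' h.py
python3 -c "
from h import *
st();fit([-150,20,70],save='pics/f1.png')"
```

```text
t 5.57 tcpF [-0.1046  0.0568] z 0.03 yaw tool x -3.3 zdir [ 0.004  0.001 -1.   ] F [3.  2.7 1.9] j [ 0.17  0.52 -0.58  1.72  0.33  0.99 -2.16] w -0.0
side blockF [-169.6   18.4   69.7] cost 0.111 corners [[-210.0, 81.0], [-98.0, 40.0], [-129.0, -45.0], [-242.0, -3.0]]
```

View pics/f1.png

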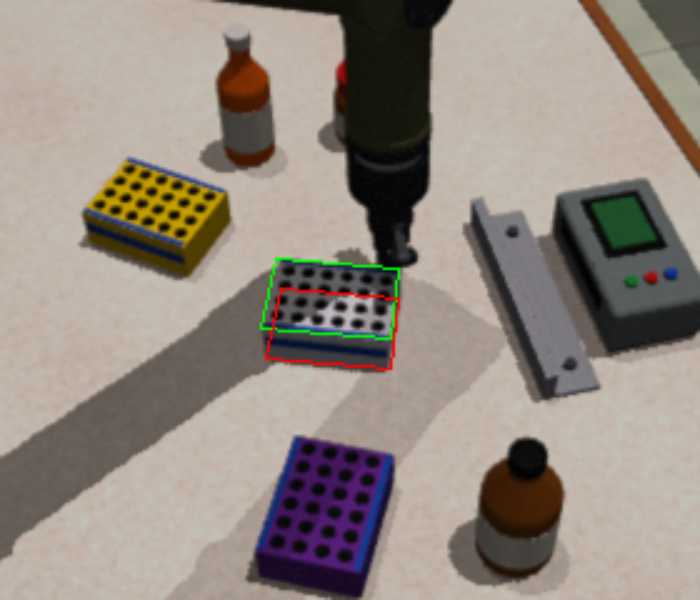

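Fit is good: the block is at 69.7° with the target at 0°, so it has turned 18° clockwise. Next I push the diagonally opposite corner, the near end of the -Y side.

Request:
jog_arm(
  series=[
    [1,0,-0.3,0,0,0,0],
    [1,0,0,-1,0,0,0],
    [1,0,0,-1,0,0,0],
    [1,0,0,-1,0,0,0],
    [1,0,0,-1,0,0,0],
    [1,-1,0.8,0,0,0,0],
    [1,-1,0.8,0,0,0,0],
    [1,-1,0.8,0,0,0,0],
    [1,-1,0.8,0,0,0,0],
    [1,-1,0.8,0,0,0,0],
    [1,0,0,0,0,0,0],
  ],
)

```text
t: 6.53
tcp_pos: [0.4654, 0.0655, 0.1262]
tcp_rot: [3.134, -0.096, -0.014]
ft_force: [0.1, -0.7, -0.3]
gripper_width: 0.0
gripper_force: 0.0
```

Request:
jog_arm(
  series=[
    [1,0,0,1,0,0,0],
    [1,0,0,1,0,0,0],
    [1,0,0,1,0,0,0],
    [1,0,0,1,0,0,0],
    [1,0,0,0.0,0,0,0],
  ],
)

```text
t: 6.95
tcp_pos: [0.4671, 0.0695, 0.0236]
tcp_rot: [3.139, -0.089, -0.018]
ft_force: [-0.6, 0.0, 0.3]
gripper_width: 0.0002
gripper_force: 0.0
```

Request:
jog_arm(
  series=[
    [1,0.08,-0.23,0,0,0,0],
    [1,0.08,-0.23,0,0,0,0],
    [1,0.08,-0.23,0,0,0,0],
    [1,0.1,-0.22,0,0,0,0],
    [1,0.12,-0.21,0,0,0,0],
    [1,0.14,-0.2,0,0,0,0],
    [1,0.15,-0.18,0,0,0,0],
    [1,0.17,-0.17,0,0,0,0],
    [1,0.18,-0.15,0,0,0,0],
    [1,0,0,0,0,0,0],
  ],
)

```text
t: 7.78
tcp_pos: [0.5013, 0.1145, 0.0291]
tcp_rot: [3.139, -0.088, -0.004]
ft_force: [-4.1, -1.6, -0.7]
gripper_width: 0.0002
gripper_force: 2.2
```

```bash
python3 -c "
from h import *
st();fit([-160,25,45],save='pics/f2.png')"
```

```text
t 7.78 tcpF [-0.2046  0.0101] z 0.0291 yaw tool x -3.23 zdir [-0.002 -0.002 -1.   ] F [-4.1 -1.6 -0.7] j [ 0.28  0.33 -0.62  1.99  0.24  0.9  -2.1 ] w 0.0
side blockF [-141.3   38.8   57.1] cost 0.327 corners [[-167.0, 109.0], [-66.0, 44.0], [-115.0, -32.0], [-216.0, 34.0]]
```

Request:
jog_arm(
  series=[
    [1,-0.15,0.25,0,0,0,0],
    [1,0,0,-1,0,0,0],
    [1,0,0,-1,0,0,0],
    [1,0,0,-1,0,0,0],
    [1,0,0,-1,0,0,0],
    [1,1,-0.9,0,0,0,0],
    [1,1,-0.9,0,0,0,0],
    [1,1,-0.9,0,0,0,0],
    [1,1,-0.9,0,0,0,0],
    [1,1,-0.9,0,0,0,0],
    [1,0,0,0,0,0,0],
  ],
)

```text
t: 8.75
tcp_pos: [0.6331, 0.2181, 0.1286]
tcp_rot: [-3.134, 0.086, -0.006]
ft_force: [-0.5, -0.1, -1.1]
gripper_width: -0.0001
gripper_force: 0.0
```

```bash
python3 -c "
from h import *
st();fit([-155,25,50],save='pics/f3.png')"
```

```text
t 8.75 tcpF [-0.0788  0.1209] z 0.1286 yaw tool x -3.15 zdir [ 0.004  0.006 -1.   ] F [-0.5 -0.1 -1.1] j [ 0.11  0.51 -0.64  1.53  0.32  1.2  -2.21] w -0.0
side blockF [-143.5   39.3   55.1] cost 0.098 corners [[-167.0, 111.0], [-69.0, 42.0], [-120.0, -32.0], [-218.0, 37.0]]
```

View pics/f3.png

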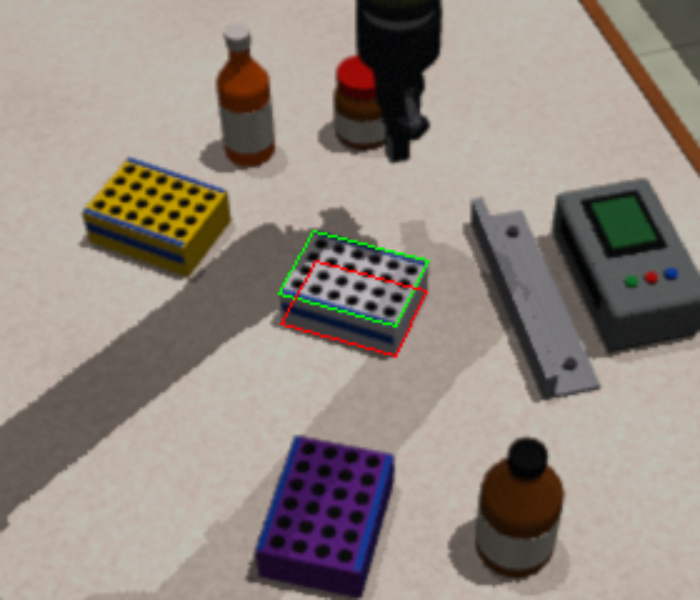

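The block is at (-143.5, 39.3) mm, 55°. Second push is on the far corner, on the side facing +X/+Y.

Request:
jog_arm(
  series=[
    [1,0.36,0.96,0,0,0,0],
    [1,0.36,0.96,0,0,0,0],
    [1,0,0,1,0,0,0],
    [1,0,0,1,0,0,0],
    [1,0,0,1,0,0,0],
    [1,0,0,1,0,0,0],
    [1,0,0,0,0,0,0],
  ],
)

```text
t: 9.38
tcp_pos: [0.6409, 0.1616, 0.0239]
tcp_rot: [3.138, -0.091, -0.011]
ft_force: [-1.1, -0.6, -0.6]
gripper_width: -0.0001
gripper_force: 0.0
```

Request:
jog_arm(
  series=[
    [1,-0.14,0.2,0,0,0,0],
    [1,-0.14,0.2,0,0,0,0],
    [1,-0.14,0.2,0,0,0,0],
    [1,-0.14,0.2,0,0,0,0],
    [1,-0.15,0.18,0,0,0,0],
    [1,-0.15,0.18,0,0,0,0],
    [1,-0.17,0.17,0,0,0,0],
    [1,-0.17,0.17,0,0,0,0],
    [1,-0.18,0.15,0,0,0,0],
    [1,-0.18,0.15,0,0,0,0],
    [1,0,0,0,0,0,0],
  ],
)

```text
t: 10.3
tcp_pos: [0.6047, 0.1201, 0.0307]
tcp_rot: [3.14, -0.092, 0.008]
ft_force: [3.5, -0.4, 1.2]
gripper_width: -0.0001
gripper_force: 1.3
```

```bash
python3 -c "
from h import *
st();fit([-160,20,35],save='pics/f4.png')"
```

```text
t 10.3 tcpF [-0.1016  0.0214] z 0.0307 yaw tool x -3.36 zdir [ 0.005 -0.001 -1.   ] F [ 3.5 -0.4  1.2] j [ 0.24  0.51 -0.6   1.74  0.34  0.99 -2.12] w -0.0
side blockF [-171.2   28.3   27.7] cost 0.073 corners [[-159.0, 102.0], [-104.0, -4.0], [-183.0, -46.0], [-239.0, 61.0]]
```

Now at (-171, 28) mm, 27.7°. Next is the opposite corner, the back side at its near, +Y end.

Request:
jog_arm(
  series=[
    [1,0.3,-0.1,0,0,0,0],
    [1,0,0,-1,0,0,0],
    [1,0,0,-1,0,0,0],
    [1,0,0,-1,0,0,0],
    [1,0,0,-1,0,0,0],
    [1,-0.92,0,0,0,0,0],
    [1,-0.92,0,0,0,0,0],
    [1,-0.92,0,0,0,0,0],
    [1,-0.92,-0.1,0,0,0,0],
    [1,-0.92,-0.1,0,0,0,0],
    [1,-0.92,0,0,0,0,0],
    [1,-0.92,0,0,0,0,0],
  ],
)

```text
t: 11.35
tcp_pos: [0.4479, 0.1381, 0.1277]
tcp_rot: [3.14, -0.089, -0.005]
ft_force: [-0.5, 0.6, 1.3]
gripper_width: -0.0001
gripper_force: 0.0
```

Request:
jog_arm(
  series=[
    [1,0,0,0,0,0,0],
    [1,0,0,1,0,0,0],
    [1,0,0,1,0,0,0],
    [1,0,0,1,0,0,0],
    [1,0,0,1,0,0,0],
    [1,0,0,0,0,0,0],
  ],
)

```text
t: 11.85
tcp_pos: [0.4462, 0.1368, 0.024]
tcp_rot: [3.139, -0.089, -0.016]
ft_force: [-1.8, -0.7, 0.4]
gripper_width: 0.0001
gripper_force: 0.0
```

Request:
jog_arm(
  series=[
    [1,0.21,-0.11,0,0,0,0],
    [1,0.21,-0.11,0,0,0,0],
    [1,0.21,-0.11,0,0,0,0],
    [1,0.22,-0.1,0,0,0,0],
    [1,0.22,-0.08,0,0,0,0],
    [1,0.23,-0.06,0,0,0,0],
    [1,0.23,-0.05,0,0,0,0],
    [1,0,0,0,0,0,0],
  ],
)

```text
t: 12.52
tcp_pos: [0.4894, 0.1527, 0.0293]
tcp_rot: [-3.139, 0.088, 0.001]
ft_force: [-4.1, 1.6, 0.8]
gripper_width: 0.0002
gripper_force: 1.5
```

```bash
python3 -c "
from h import *
st();fit([-160,30,15],save='pics/f5.png');fit([-160,30,15],'top')"
```

```text
t 12.52 tcpF [-0.2186  0.0476] z 0.0293 yaw tool x -3.22 zdir [-0.001  0.001 -1.   ] F [-4.1  1.6  0.8] j [ 0.26  0.34 -0.69  1.99  0.27  0.91 -2.19] w 0.0
side blockF [-150.3   28.8   16.8] cost 0.075 corners [[-125.0, 99.0], [-90.0, -16.0], [-176.0, -42.0], [-211.0, 73.0]]
top blockF [-149.5   24.    17.5] cost 0.325 corners [[-125.0, 95.0], [-89.0, -20.0], [-174.0, -47.0], [-210.0, 68.0]]
```

Now 16.8°. Last rotation push is the front far corner, about 25 mm.

Request:
jog_arm(
  series=[
    [1,-0.3,0,0,0,0,0],
    [1,0,0,-1,0,0,0],
    [1,0,0,-1,0,0,0],
    [1,0,0,-1,0,0,0],
    [1,0,0,-1,0,0,0],
    [1,0.9,0.18,0,0,0,0],
    [1,0.9,0.18,0,0,0,0],
    [1,0.9,0.18,0,0,0,0],
    [1,0.9,0.18,0,0,0,0],
    [1,0.9,0.18,0,0,0,0],
    [1,0.9,0.18,0,0,0,0],
    [1,0.9,0.18,0,0,0,0],
  ],
)

```text
t: 13.62
tcp_pos: [0.6388, 0.1097, 0.1291]
tcp_rot: [3.139, -0.092, 0.004]
ft_force: [-0.1, -0.0, 1.0]
gripper_width: -0.0003
gripper_force: 0.0
```

Request:
jog_arm(
  series=[
    [1,0,0,0,0,0,0],
    [1,0,0,1,0,0,0],
    [1,0,0,1,0,0,0],
    [1,0,0,1,0,0,0],
    [1,0,0,1,0,0,0],
    [1,0,0,0,0,0,0],
  ],
)

```text
t: 14.12
tcp_pos: [0.6334, 0.1095, 0.0236]
tcp_rot: [3.138, -0.09, -0.012]
ft_force: [-0.7, -0.7, -1.0]
gripper_width: -0.0001
gripper_force: 0.0
```

Request:
jog_arm(
  series=[
    [1,-0.23,0.07,0,0,0,0],
    [1,-0.23,0.07,0,0,0,0],
    [1,-0.23,0.06,0,0,0,0],
    [1,-0.23,0.05,0,0,0,0],
    [1,-0.24,0.04,0,0,0,0],
    [1,-0.24,0.02,0,0,0,0],
    [1,0,0,0,0,0,0],
    [1,0,0,0,0,0,0],
  ],
)

```text
t: 14.78
tcp_pos: [0.603, 0.1046, 0.03]
tcp_rot: [3.14, -0.091, 0.006]
ft_force: [2.2, -0.7, 1.3]
gripper_width: -0.0001
gripper_force: 1.4
```

```bash
python3 -c "
from h import *
st();fit([-160,22,3],save='pics/f6.png')"
```

```text
t 14.78 tcpF [-0.1025  0.0059] z 0.03 yaw tool x -3.32 zdir [ 0.004 -0.001 -1.   ] F [ 2.2 -0.7  1.3] j [ 0.28  0.51 -0.62  1.75  0.35  0.99 -2.1 ] w -0.0
side blockF [-165.6   29.    10.9] cost 0.086 corners [[-133.0, 96.0], [-110.0, -21.0], [-198.0, -38.0], [-221.0, 79.0]]
```

10.9° left. I'll open the fingers to about 60 mm without gripping and push the back side with both tips, so the block squares up parallel to the fence well before reaching it.

Request:
jog_arm(
  series=[
    [1,0.3,0,0,0,0,0],
    [1,0,0,-1,0,0,0],
    [1,0,0,-1,0,0,0],
    [1,0,0,-1,0,0,0],
    [1,0,0,-1,0,0,0],
    [-0.4,-0.9,-0.1,0,0,0,0],
    [-0.4,-0.9,-0.1,0,0,0,0],
    [-0.4,-0.9,-0.1,0,0,0,0],
    [-0.4,-0.9,-0.1,0,0,0,0],
    [-0.4,-0.9,-0.1,0,0,0,0],
    [-0.4,-0.9,-0.1,0,0,0,0],
    [-0.4,-0.9,-0.1,0,0,0,0],
  ],
)

```text
t: 15.83
tcp_pos: [0.451, 0.132, 0.1277]
tcp_rot: [-3.14, 0.089, 0.005]
ft_force: [-0.4, 0.1, 0.6]
gripper_width: 0.0599
gripper_force: 0.0
```

Request:
jog_arm(
  series=[
    [-0.4,0,0,0,0,0,0],
    [-0.4,0,0,1,0,0,0],
    [-0.4,0,0,1,0,0,0],
    [-0.4,0,0,1,0,0,0],
    [-0.4,0,0,1,0,0,0],
    [-0.4,0,0,0,0,0,0],
  ],
)

```text
t: 16.33
tcp_pos: [0.4492, 0.1307, 0.024]
tcp_rot: [3.14, -0.089, -0.016]
ft_force: [-1.1, -1.2, -0.2]
gripper_width: 0.0598
gripper_force: 0.0
```

Request:
jog_arm(
  series=[
    [-0.4,0.24,0,0,0,0,0],
    [-0.4,0.24,0,0,0,0,0],
    [-0.4,0.24,0,0,0,0,0],
    [-0.4,0.24,0,0,0,0,0],
    [-0.4,0.24,0,0,0,0,0],
    [-0.4,0.24,0,0,0,0,0],
    [-0.4,0.24,0,0,0,0,0],
    [-0.4,0.24,0,0,0,0,0],
    [-0.4,0.24,0,0,0,0,0],
    [-0.4,0.24,0,0,0,0,0],
    [-0.4,0,0,0,0,0,0],
  ],
)

```text
t: 17.25
tcp_pos: [0.5123, 0.1293, 0.0289]
tcp_rot: [-3.139, 0.088, 0.004]
ft_force: [-5.3, 3.1, 2.2]
gripper_width: 0.0595
gripper_force: 2.3
```

```bash
python3 -c "
from h import *
st();fit([-130,27,2],save='pics/f7.png')"
```

```text
t 17.25 tcpF [-0.1944  0.0255] z 0.0289 yaw tool x -3.22 zdir [-0.003  0.001 -1.   ] F [-5.3  3.1  2.2] j [ 0.3   0.37 -0.68  1.95  0.29  0.92 -2.15] w 0.059
side blockF [-136.1   20.7   -3.6] cost 0.154 corners [[-87.0, 78.0], [-95.0, -42.0], [-185.0, -36.0], [-177.0, 83.0]]
```

View pics/f7.png

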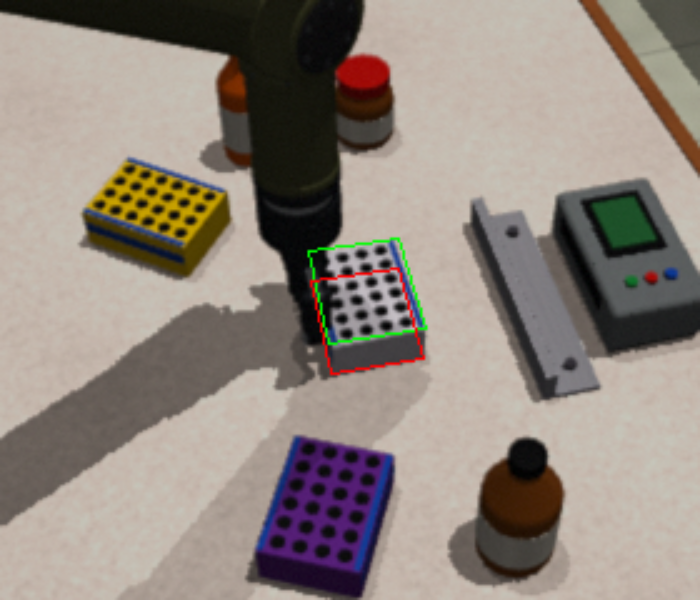

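The block now nearly faces the fence, its blue edge running from crop (400,240) to (425,330), with both fingertips at its back side. I'll push a bit further, then back off for a clean measurement.

Request:
jog_arm(
  series=[
    [-0.4,0.24,0,0,0,0,0],
    [-0.4,0.24,0,0,0,0,0],
    [-0.4,0.24,0,0,0,0,0],
    [-0.4,0.24,0,0,0,0,0],
    [-0.4,0,0,0,0,0,0],
    [-0.4,-0.6,0,0,0,0,0],
    [-0.4,-0.8,0,0,0,0,0],
    [-0.4,-0.8,0,0,0,0,0],
    [-0.4,0,0,0,0,0,0],
  ],
)

```text
t: 18.05
tcp_pos: [0.4792, 0.1298, 0.0285]
tcp_rot: [3.139, -0.087, -0.003]
ft_force: [0.1, 0.4, -0.7]
gripper_width: 0.0597
gripper_force: 0.0
```

```bash
python3 -c "
from h import *
st();fit([-112,25,0],save='pics/f8.png')"
```

```text
t 18.05 tcpF [-0.2275  0.0241] z 0.0285 yaw tool x -3.18 zdir [-0.002 -0.002 -1.   ] F [ 0.1  0.4 -0.7] j [ 0.32  0.31 -0.71  2.03  0.26  0.9  -2.15] w 0.06
side blockF [-114.1   19.3   -1.1] cost 0.073 corners [[-68.0, 78.0], [-70.0, -42.0], [-160.0, -40.0], [-158.0, 80.0]]
```

Request:
jog_arm(
  series=[
    [-0.4,0.6,0.08,0,0,0,0],
    [-0.4,0.6,0.08,0,0,0,0],
    [-0.4,0.4,0,0,0,0,0],
    [-0.4,0.24,0,0,0,0,0],
    [-0.4,0.24,0,0,0,0,0],
    [-0.4,0.24,0,0,0,0,0],
    [-0.4,0.24,0,0,0,0,0],
    [-0.4,0.24,0,0,0,0,0],
    [-0.4,0.24,0,0,0,0,0],
    [-0.4,0.24,0,0,0,0,0],
    [-0.4,0.24,0,0,0,0,0],
    [-0.4,0.24,0,0,0,0,0],
  ],
)

```text
t: 19.1
tcp_pos: [0.571, 0.1215, 0.0275]
tcp_rot: [3.139, -0.087, -0.015]
ft_force: [-12.2, 0.7, 8.9]
gripper_width: 0.0599
gripper_force: 6.0
```

Request:
jog_arm(
  series=[
    [-0.4,0.24,0,0,0,0,0],
    [-0.4,0.24,0,0,0,0,0],
    [-0.4,0.2,0,0,0,0,0],
    [-0.4,0.12,0,0,0,0,0],
    [-0.4,0,0,0,0,0,0],
  ],
)

```text
t: 19.52
tcp_pos: [0.5924, 0.1203, 0.0275]
tcp_rot: [3.14, -0.087, -0.011]
ft_force: [-6.8, 0.7, 4.2]
gripper_width: 0.0598
gripper_force: 3.5
```

```bash
python3 -c "
from h import *
st()"
```

```text
t 19.52 tcpF [-0.1139  0.021 ] z 0.0275 yaw tool x -3.19 zdir [-0.007 -0.    -1.   ] F [-6.8  0.7  4.2] j [ 0.27  0.51 -0.63  1.76  0.35  0.99 -2.13] w 0.06
```

Request:
jog_arm(
  series=[
    [-0.4,0.1,0,0,0,0,0],
    [-0.4,0.1,0,0,0,0,0],
    [-0.4,0.1,0,0,0,0,0],
  ],
)

```text
t: 19.77
tcp_pos: [0.5985, 0.12, 0.0275]
tcp_rot: [3.139, -0.087, -0.015]
ft_force: [-11.5, 1.1, 6.7]
gripper_width: 0.0598
gripper_force: 5.5
```

Request:
jog_arm(
  series=[
    [-0.4,0.1,0,0,0,0,0],
    [-0.4,0.05,0,0,0,0,0],
  ],
)

```text
t: 19.93
tcp_pos: [0.6026, 0.1198, 0.0275]
tcp_rot: [3.139, -0.087, -0.014]
ft_force: [-11.2, -0.0, 7.4]
gripper_width: 0.0602
gripper_force: 5.5
```

Still sliding, at about 11 N. I'll keep going in small steps.

Request:
jog_arm(
  series=[
    [-0.4,0.08,0,0,0,0,0],
    [-0.4,0.04,0,0,0,0,0],
  ],
)

```text
t: 20.1
tcp_pos: [0.605, 0.1197, 0.0275]
tcp_rot: [3.139, -0.087, -0.016]
ft_force: [-13.5, 0.3, 10.4]
gripper_width: 0.0598
gripper_force: 7.0
```

Request:
jog_arm(
  series=[
    [-0.4,0.06,0,0,0,0,0],
    [-0.4,0.04,0,0,0,0,0],
  ],
)

```text
t: 20.27
tcp_pos: [0.605, 0.1197, 0.0275]
tcp_rot: [3.138, -0.087, -0.024]
ft_force: [-20.9, -0.5, 15.3]
gripper_width: 0.0599
gripper_force: 10.6
```

```bash
python3 -c "
from h import *
st();fit([-50,20,0],save='pics/f9.png')"
```

```text
t 20.27 tcpF [-0.1013  0.0211] z 0.0275 yaw tool x -3.17 zdir [-0.015 -0.002 -1.   ] F [-20.9  -0.5  15.3] j [ 0.26  0.54 -0.62  1.72  0.36  1.01 -2.12] w 0.06
side blockF [-43.   16.9 -16.5] cost 0.508 corners [[17.0, 62.0], [-17.0, -53.0], [-103.0, -28.0], [-69.0, 87.0]]
```

The push stalled at TCP X = -101 mm, exactly the expected home position, with the force rising to 21 N. I'll back off and look.

Request:
jog_arm(
  series=[
    [-0.4,-0.3,0,0,0,0,0],
    [-0.4,-0.8,0,0,0,0,0],
    [1,-1,0,-1,0,0,0],
    [1,-1,0,-1,0,0,0],
    [1,-1,0,-1,0,0,0],
    [1,0,0,-1,0,0,0],
    [1,0,0,0,0,0,0],
  ],
)

```text
t: 20.9
tcp_pos: [0.5118, 0.1253, 0.1331]
tcp_rot: [3.14, -0.087, 0.013]
ft_force: [1.4, 0.4, 0.5]
gripper_width: 0.0005
gripper_force: 0.0
```

```bash
python3 -c "
from h import *
st()
g=[]
for n,(u,v,w,h) in dict(side=(220,130,140,105),top=(170,90,160,120)).items():
    c=imaging.camera(n);f=c['frame'][v:v+h,u:u+w,::-1];g.append(cv2.resize(f,(400,300),interpolation=cv2.INTER_CUBIC))
cv2.imwrite('pics/g1.png',cv2.resize(np.hstack(g),(800,300)))"
```

```text
t 20.9 tcpF [-0.1947  0.0215] z 0.1331 yaw tool x -3.18 zdir [ 0.009 -0.001 -1.   ] F [1.4 0.4 0.5] j [ 0.38  0.21 -0.74  1.88  0.16  1.1  -2.05] w 0.001
```

View pics/g1.png

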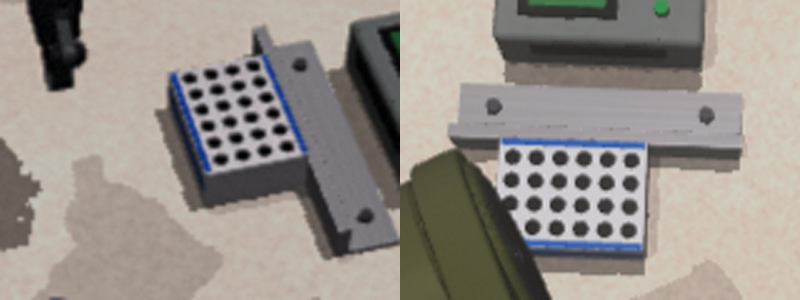

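The left half (side view) and right half (top view) both show the blue band lying along the fence, well inside its ends. I'll do one centred push with the shut fingers to seat it flat without the fingers dictating its angle.

Request:
jog_arm(
  series=[
    [1,0.85,0,0,0,0,0],
    [1,0.85,0,0,0,0,0],
    [1,0.85,0.1,0,0,0,0],
    [1,0,0,1,0,0,0],
    [1,0,0,1,0,0,0],
    [1,0,0,1,0,0,0],
    [1,0,0,1,0,0,0],
    [1,0,0,0,0,0,0],
  ],
)

```text
t: 21.67
tcp_pos: [0.5688, 0.1166, 0.0215]
tcp_rot: [3.139, -0.09, -0.018]
ft_force: [-1.7, 0.3, -0.5]
gripper_width: -0.0002
gripper_force: 0.0
```

Request:
jog_arm(
  series=[
    [1,0.3,0,0,0,0,0],
    [1,0.3,0,0,0,0,0],
    [1,0.2,0,0,0,0,0],
    [1,0.1,0,0,0,0,0],
    [1,0.1,0,0,0,0,0],
  ],
)

```text
t: 22.08
tcp_pos: [0.5999, 0.1165, 0.0296]
tcp_rot: [-3.14, 0.091, -0.004]
ft_force: [0.3, 0.6, -0.0]
gripper_width: 0.0001
gripper_force: 0.0
```

Request:
jog_arm(
  series=[
    [1,0.1,0,0,0,0,0],
    [1,0.1,0,0,0,0,0],
    [1,0.05,0,0,0,0,0],
  ],
)

```text
t: 22.33
tcp_pos: [0.6048, 0.116, 0.0286]
tcp_rot: [3.14, -0.09, 0.0]
ft_force: [-3.2, -0.5, 2.0]
gripper_width: 0.0
gripper_force: 1.4
```

Request:
jog_arm(
  series=[
    [1,0.08,0,0,0,0,0],
    [1,0.06,0,0,0,0,0],
    [1,0,0,0,0,0,0],
  ],
)

```text
t: 22.58
tcp_pos: [0.6048, 0.1161, 0.028]
tcp_rot: [3.139, -0.089, -0.011]
ft_force: [-8.7, -0.9, 7.2]
gripper_width: 0.0005
gripper_force: 4.6
```

Request:
jog_arm(
  series=[
    [1,0.1,0,0,0,0,0],
    [1,0.1,0,0,0,0,0],
    [1,0.05,0,0,0,0,0],
    [1,0,0,0,0,0,0],
  ],
)

```text
t: 22.92
tcp_pos: [0.6049, 0.1162, 0.0277]
tcp_rot: [3.135, -0.087, -0.031]
ft_force: [-25.6, -2.5, 20.5]
gripper_width: -0.0002
gripper_force: 13.2
```

Request:
jog_arm(
  series=[
    [1,-0.4,0,0,0,0,0],
    [1,-0.8,0,0,0,0,0],
    [1,-1,0,-0.5,0,0,0],
    [1,-1,0,-1,0,0,0],
    [1,-1,0,-1,0,0,0],
    [1,0,0,-1,0,0,0],
    [1,0,0,-1,0,0,0],
    [1,0,0,-1,0,0,0],
    [1,0,0,0,0,0,0],
    [1,0,0,0,0,0,0],
  ],
)

```text
t: 23.75
tcp_pos: [0.5105, 0.1217, 0.1674]
tcp_rot: [3.14, -0.09, 0.006]
ft_force: [-0.5, -0.6, -0.5]
gripper_width: -0.0001
gripper_force: 0.0
```

```bash
python3 -c "
from h import *
st();fit([-45,18,0]);c=imaging.camera('side')
q=lambda P:np.array(P)
for n,uv,z in(('jar',(265.2,88.8),.085),('juice',(214.8,73.2),.16),('reag',(331.2,242),.14)):
    print(n,c['frame'][int(uv[1]),int(uv[0])])
g=[]
for n,(u,v,w,h) in dict(side=(220,130,140,105),top=(60,60,360,270)).items():
    c=imaging.camera(n);f=c['frame'][v:v+h,u:u+w,::-1];g.append(cv2.resize(f,(400,300),interpolation=cv2.INTER_CUBIC))
cv2.imwrite('pics/g2.png',np.hstack(g))"
```

```text
t 23.75 tcpF [-0.1957  0.0178] z 0.1674 yaw tool x -3.28 zdir [ 0.004 -0.    -1.   ] F [-0.5 -0.6 -0.5] j [ 0.41  0.17 -0.76  1.85  0.13  1.17 -2.02] w -0.0
side blockF [-49.9  19.6  -7.9] cost 0.251 corners [[3.0, 73.0], [-14.0, -46.0], [-103.0, -34.0], [-86.0, 85.0]]
jar [153  10  10]
juice [34 33 27]
reag [15 13 14]
```

View pics/g2.png

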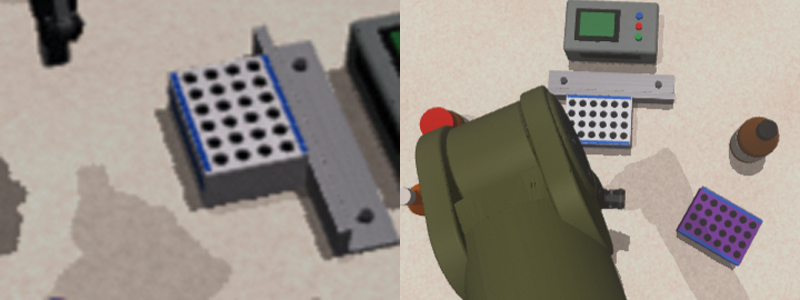

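The block didn't move under the 25 N centred push. It lies flush with the fence and inside its ends, the bottles and jar stand where they were, and the hand is clear.

```bash
python3 -c "
from rig import ctrl
print(ctrl.hand_in())"
```

```text
the job is handed in; nothing more can be done
None
```

I handed the job in at about 24 s: by pushing alone, the block was walked round at alternate corners and pushed home with a blue-banded side flat against the fence, about 40 mm inside its nearer end; bottles and jar undisturbed and hand clear (the hand-in gave no verdict).

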